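# Take the nested pots apart

## Task

Take the nested pots in the steel bucket apart in order: first lift the green pot out of the orange pot and stand it upright on the grey stone saucer, then lift the orange pot out of the bucket and stand it upright on the same saucer, beside the green one. Set each pot down rather than dropping it, and leave the bucket standing where it is.

Things in the scene. Friction and masses are not known exactly. Their poses are not given: they have to be found in the camera images.
- green_center (a point): Green plastic pot: the point on its axis half-way up; z up its axis. 87 mm tall, about 70 g: a straight collar 58 mm across over the upper 42 mm (open top), below it a body 45 mm tall tapering from 45 to 38 mm at the flat foot. At the start nested in the orange pot with 3 mm of play, the whole collar standing free on the orange rim; this point is then 114 mm above the table.
- orange_center (a point): Point on the axis of the round orange plastic pot, half-way up; z along its axis, upwards. The pot is 112 mm tall, 58 mm across at the rim and 48 mm at its flat foot, wall 3.5 mm, about 0.09 kg. At the start it stands loosely in the steel bucket, its rim 48 mm above the bucket's rim and 116 mm above the table.
- saucer_floor (a point): Centre of the flat upper floor of the round grey stone saucer, 10 mm above the table; z up. The floor is 206 mm across, with room for both pots side by side; around it a lip rises 10 mm higher, and the saucer is 240 mm across in all. Heavy (about 1.6 kg). The smaller terracotta saucer on the table is another one.
- bucket: Small open steel bucket with its wire handle folded down along the side; origin at the centre of its underside, on the table; z up. 68 mm tall, 104 mm across at the rim, 80 mm at the foot, wall 3 mm, floor 4 mm thick; about 0.5 kg, standing loose.
Mind the look-alikes: they are no part of the job. What is shaped like the part that bears green_center but pink is not meant. There is more than one size of the bucket; the one meant has the size given above.

How it is judged:
On the way:
1. the green pot stands upright on the grey saucer, let go, while the orange pot is still in the bucket (horizontal distance between green_center and saucer_floor below 0.085 m and z of green_center in the frame of saucer_floor between 0.0375 and 0.0515 m and angle between green_center's own z axis and vertical below 0.17 rad and contact force between the fingers and green_pot below 0.1 N and linear speed of green_pot below 0.03 m/s and horizontal distance between orange_center and bucket below 0.03 m and height (world z) of orange_center below 0.075 m), for 0.2 s.
At the end, for the whole second after the job is handed in: Both pots stand on the floor of the grey saucer, each within 85 mm of its centre, upright within 10 degrees, at rest and let go; the bucket stands upright, within 60 mm of where it began (horizontal distance between each of green_center, orange_center and saucer_floor below 0.085 m and z of green_center in the frame of saucer_floor between 0.0375 and 0.0515 m and angle between each of green_center, orange_center, bucket's own z axis and vertical below 0.17 rad and contact force between the fingers and green_pot below 0.1 N and linear speed of each of green_pot, orange_pot below 0.03 m/s and z of orange_center in the frame of saucer_floor between 0.05 and 0.064 m and contact force between the fingers and orange_pot below 0.1 N and distance of bucket from where it was at the start of the episode below 0.06 m); the robot touches nothing.
It fails at once if the orange pot is lifted out while the green pot is still in it (height (world z) of orange_center above 0.09 m and horizontal distance between green_center and orange_center below 0.03 m and z of green_center in the frame of orange_center above 0.02 m).
It fails at once if the green pot is dropped onto the saucer from more than 25 mm (horizontal distance between green_center and saucer_floor below 0.11 m and z of green_center in the frame of saucer_floor above 0.0685 m and contact force between the fingers and green_pot below 0.02 N).
It fails at once if the orange pot is dropped onto the saucer from more than 25 mm (horizontal distance between orange_center and saucer_floor below 0.11 m and z of orange_center in the frame of saucer_floor above 0.081 m and contact force between the fingers and orange_pot below 0.02 N).
It fails at once if the bucket is tipped over 25 degrees (angle between bucket's own z axis and vertical above 0.44 rad).
It also fails if it takes over 64 s, if anything falls off the work surface, if the arm or the gripper's body presses on something with over 40 N, if the wrist force passes 120 N, or if a joint passes its speed limit or range.

## Robot

A 6-joint arm with a two-finger parallel gripper is mounted at the origin on the work surface. World frame = base frame: x ahead of the robot, y to its left, z up, the work surface at z = 0. Lengths are in m, angles in rad, forces in N, time in s.
With the tool pointing down it reaches from about 0.225 to 0.875 m from the base axis. Payload 3.4 kg.
Tool frame: the origin (TCP) lies at the very end of the fingers, on their centre line; the grasp point (between the pads) lies 19 mm behind it (manip.pinch_z is the distance from the TCP to the grasp point, in m); z points along the fingers, y is the line along which they close (so a half turn about z gives the same grasp; the last joint's range is limited). The gripper opens to 85 mm and grips with 20 to 120 N. Pads are 22 mm wide; open, the fingers measure 114 mm over their backs; the gripper's body (76 mm by 85 mm) begins 54 mm behind the grasp point. The pads swing forward as they close: fully open they stand 13 mm farther back than shut.
Start: joints at [1.181, 0.276, 1.505, -0, 1.361, -0.121], TCP at [0.153, 0.554, 0.231] pointing down, gripper open.
Joint ranges: [-2.89, 2.89], [-0.75, 2.08], [0.22, 2.7], [-1.18, 4.32], [0.11, 2.71], [-2.7, 2.7]. Speed limits (rad/s): [2.57, 2.57, 3.14, 3.14, 3.14, 3.14].

## Interface

Orientations are given as a unit quaternion [w, x, y, z].
In Python, from rig import manip gives the robot as it stands. The module is installed in compiled form; this text tells all that it offers.
- The arm moves only by the shell command python3 -m jog 'ROWS' [FORCE]. ROWS is JSON, a list of rows, each an object of numbers: "dx", "dy", "dz": the shift along the tool's x, y, z each as a share of 25 cm, from -1 to 1; "ax", "ay", "az": the turn, a rotation vector about the tool's x, y, z each as a share of 90 degrees, from -1 to 1; "grip": the opening, from -1 (shut) to 1 (fully open), so that 0 is half open. A call has 1 to 5 rows; each row is the pose to reach, as a shift and turn from the pose commanded when the call began, along the tool's axes at that moment; what a row does not reach only later rows make up. A row lasts 1/12 s, in which the tool goes at most 41.7 mm and 7.16 degrees, less where a joint would pass 70% of its speed; a pose out of reach is approached as far as the arm can. A call with a number of a shift or a turn outside -1 to 1 is refused whole. A call with a gripper value outside its range is refused whole. The fingers move at their own pace and stop on an object; FORCE is the grip in N (left out, the last holds). Time passes only in rows, so rows that repeat a pose let the fingers close. It gives the time, the measured TCP pose, the force, the opening and the grip force at its end, in the units of the state.
- manip.get_state(): the state, without advancing time (a new reading comes with each control period).
- manip.get_image(name): name is "scene" or "top"; returns a dict with "img" (420x560x3 uint8, red, green, blue), "mtx" (3x3 intrinsics, pixels), "k1" (the pictures are not rectified: a ray, as slopes to the right and down, at radius r is drawn at 1 + k1 r^2 times it, then the intrinsics apply), "world_to_cam" (4x4, takes a point from world to camera coordinates). Camera axes: x right, y down, z forward; pixel columns grow to the right and rows downward; lengths in m; the calibration is good to about 2 mm. A picture is of the moment at which its call begins. There is no depth.
- manip.sign_off(): hands the job in; it is judged then, once.
The state is a dict: "clock": time; "qpos": joint angles; "qd": joint speeds; "effort": joint torques, N m; "position": TCP position; "ee_rot": TCP orientation; "contact_force": force on the tool from outside, world axes, zero at the start; "moment": the same for the moment, N m; "width": finger opening in m; "gripper_force": force on a finger pad.
Only numpy, scipy, OpenCV 4.12 (cv2) and the standard library are available. Lean on these libraries where they do the work, as an engineer would, in place of code of your own. Each camera call takes 0.05 s, during which the arm holds its last target. There are 200 camera calls.

## Working session

There is one attempt and no reset: what is moved stays moved. The work goes in short steps, Python scripts to look and compute and a shell command to move; the robot and the scene stay as the last step left them, time stands still between calls to the robot, and variables do not carry over. Pictures are saved under pics/ and viewed, at most 11 in all, crops included, and the job is handed in when it is done.

```bash
mkdir -p pics
python3 - <<'E'
from rig import manip
import cv2,pickle
d={}
for n in("scene","top"):
    r=manip.get_image(n);d[n]=r
    cv2.imwrite(f"pics/{n}0.png",r["img"][:,:,::-1]);print(n,r["mtx"],r["k1"],r["world_to_cam"])
pickle.dump(d,open("im0.pkl","wb"))
print(manip.get_state())
E
```

```text
scene [[426.42579596   0.         280.94962084]
 [  0.         426.42579596 214.79638228]
 [  0.           0.           1.        ]] -0.10811124306007143 [[ 0.67069047  0.74167515  0.00960563 -0.32945489]
 [ 0.60405522 -0.53863492 -0.58735825 -0.2399409 ]
 [-0.43045509  0.39973791 -0.80927005  1.17977968]
 [ 0.          0.          0.          1.        ]]
top [[425.62681695   0.         281.54473979]
 [  0.         425.62681695 217.43300613]
 [  0.           0.           1.        ]] -0.11876405010993804 [[-0.02041992 -0.9991422  -0.03602624  0.01987534]
 [-0.99823514  0.0223847  -0.05500487  0.47345729]
 [ 0.05576413  0.03483946 -0.99783595  0.86376433]
 [ 0.          0.          0.          1.        ]]
{'clock': 0.1, 'qpos': array([ 1.18100593e+00,  2.76537968e-01,  1.50601220e+00,  2.93038737e-05,
        1.36071922e+00, -1.20993916e-01]), 'qd': array([ 0.00062678, -0.00185909, -0.00306263, -0.00041232, -0.00025627,
       -0.00104239]), 'effort': array([ 2.54240913e-03, -4.17697370e+01, -2.46405315e+01, -1.43814414e-04,
        5.90174212e-03,  2.34496378e-05]), 'position': array([0.15251213, 0.55390912, 0.23052042]), 'ee_rot': array([-2.25655727e-04,  1.33996997e-01,  9.90981383e-01, -8.07557798e-04]), 'contact_force': array([0.80106244, 0.35300587, 0.51232372]), 'moment': array([ 0.0328954 , -0.02735798, -0.00133488]), 'gripper_force': 0.0, 'width': 0.08528890284793743}
```

View pics/scene0.png

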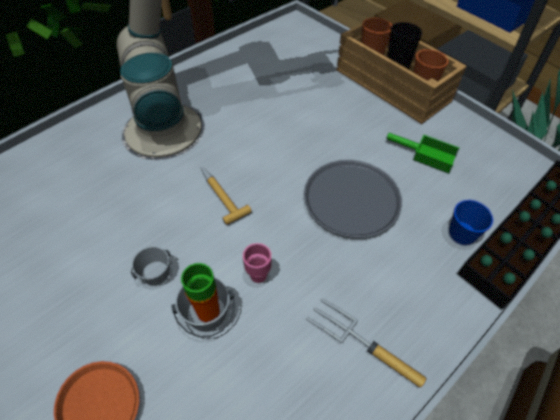

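View pics/top0.png

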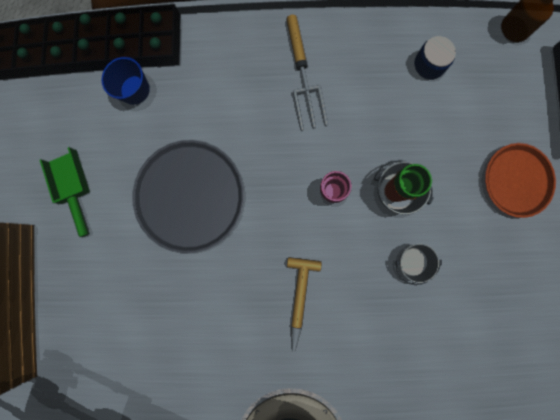

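Candidates:
- **Green pot:** the green one at top (415,181), scene (199,282), nested in orange. Pink at top (335,187) is the decoy.
- **Bucket:** the larger one at top (403,187) holds the pots. The small one at top (417,263) is empty, so it's not meant.
- **Saucer:** large grey at top (188,195). Terracotta at (519,180) is not meant.

Next I'll measure these and confirm with an enlarged crop.

```bash
cat > h.py <<'E'
import numpy as np,cv2
from rig import manip
def ray(r,uv):
    K=r["mtx"];p=cv2.undistortPoints(np.array([[uv]],float),K,np.array([r["k1"],0,0,0,0.]))[0,0] 
    # image = slope*(1+k1 r^2), same model as OpenCV
    T=r["world_to_cam"];R=T[:3,:3];c=-R.T@T[:3,3];return c,R.T@np.r_[p,1]
def onplane(r,uv,z):
    c,d=ray(r,uv);return c+d*(z-c[2])/d[2]
def circ(r,cont,z):
    P=np.array([onplane(r,p,z)[:2] for p in cont.reshape(-1,2)])
    A=np.c_[2*P,np.ones(len(P))];s=np.linalg.lstsq(A,(P**2).sum(1),rcond=None)[0]
    return s[:2],np.sqrt(s[2]+s[:2]@s[:2])
def proj(r,P):
    T=r["world_to_cam"];return cv2.projectPoints(np.array([P],float),cv2.Rodrigues(T[:3,:3])[0],T[:3,3],r["mtx"],np.array([r["k1"],0,0,0,0.]))[0].ravel()
def big(m,roi):
    k=np.zeros_like(m);x0,y0,x1,y1=roi;k[y0:y1,x0:x1]=m[y0:y1,x0:x1]
    c,_=cv2.findContours(k,cv2.RETR_EXTERNAL,cv2.CHAIN_APPROX_NONE);return max(c,key=cv2.contourArea)
def hsv(r):return cv2.cvtColor(r["img"],cv2.COLOR_RGB2HSV)
E
python3 - <<'E'
from h import *;import pickle
d=pickle.load(open("im0.pkl","rb"));t=d["top"];s=d["scene"]
H=hsv(t);g=cv2.inRange(H,(45,90,30),(80,255,255))
c=big(g,(380,150,450,220));print("green top",circ(t,cv2.convexHull(c),.1575),cv2.boundingRect(c))
Hs=hsv(s);gs=cv2.inRange(Hs,(45,90,30),(80,255,255));c=big(gs,(160,240,240,320));print("scene bb",cv2.boundingRect(c))
# saucer
m=cv2.inRange(t["img"],(0,0,0),(105,105,112));m=cv2.morphologyEx(m,cv2.MORPH_OPEN,np.ones((5,5)))
c=big(m,(125,130,255,262));print("saucer",circ(t,c,.02),circ(t,c,.01),cv2.boundingRect(c))
a=cv2.resize(t["img"][140:300,300:460],(560,560),interpolation=cv2.INTER_CUBIC)
cv2.imwrite("pics/c1.png",a[:,:,::-1])
E
```

```text
green top (array([ 0.52487089, -0.22665057]), np.float64(0.029879013949154883)) (397, 164, 35, 34)
scene bb (181, 263, 35, 37)
saucer (array([0.5227848 , 0.20475184]), np.float64(0.11983343287649764)) (array([0.52391211, 0.20734879]), np.float64(0.12121296362136509)) (132, 139, 114, 115)
```

View pics/c1.png

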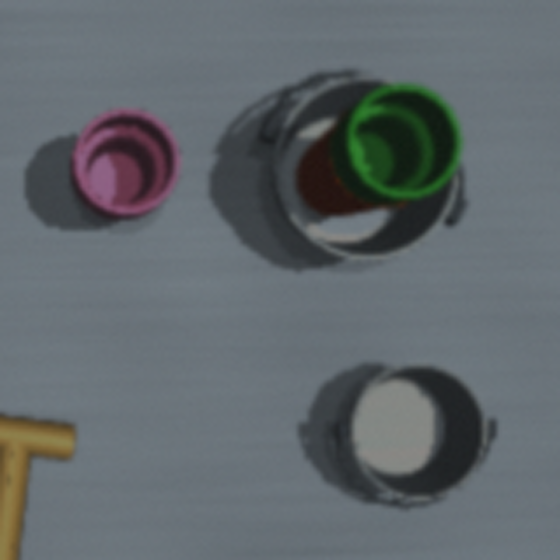

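The crop shows the green pot (crop 405,140) nested in orange in the large bucket, centred near crop (372,167). Pink (127,162) and the smaller bucket (412,432) stand apart. I'll cross-check the estimate in the second view.

```bash
python3 - <<'E'
from h import *;import pickle
d=pickle.load(open("im0.pkl","rb"));t=d["top"];s=d["scene"]
g=cv2.inRange(hsv(s),(45,90,30),(80,255,255));c=big(g,(160,240,240,320))
print("meas",cv2.boundingRect(c))
th=np.linspace(0,6.28,60)
def bb(r,x,y,R,zs):
    P=np.array([proj(r,(x+R*np.cos(a),y+R*np.sin(a),z)) for a in th for z in zs]);return P.min(0).round(1),P.max(0).round(1)
for r in(s,t):print("pred",bb(r,.5249,-.2267,.029,(.1155,.1575)))
print("bucket rim c",onplane(t,(300+372/3.5,140+167/3.5),.068))
m=cv2.inRange(s["img"],(0,0,0),(105,105,112));m=cv2.morphologyEx(m,cv2.MORPH_OPEN,np.ones((5,5)))
c=big(m,(300,155,406,242));print("saucer scene",circ(s,c,.02),cv2.boundingRect(c))
E
python3 -m jog '[{"az":-0.08,"grip":1},{"az":-0.171,"grip":1},{"az":-0.171,"grip":1},{"az":-0.171,"grip":1}]' 40
```

```text
meas (181, 263, 35, 37)
pred (array([181.3, 261.7]), array([217.4, 301.8]))
pred (array([392.4, 163.8]), array([430.8, 199.3]))
bucket rim c [ 0.52304026 -0.23553067  0.068     ]
saucer scene (array([0.52493011, 0.19985404]), np.float64(0.1170819714492163)) (305, 161, 96, 79)schema error: expected keys dx, dy, dz, ax, ay, az, grip
```

```bash
python3 -m jog '[{"dx":0,"dy":0,"dz":-0.2,"ax":0,"ay":0,"az":-0.08,"grip":1},{"dx":0,"dy":0,"dz":-0.4,"ax":0,"ay":0,"az":-0.171,"grip":1},{"dx":0,"dy":0,"dz":-0.4,"ax":0,"ay":0,"az":-0.171,"grip":1},{"dx":0,"dy":0,"dz":-0.4,"ax":0,"ay":0,"az":-0.171,"grip":1}]' 40
python3 -c "
from rig import manip
s=manip.get_state();print(s['position'],s['ee_rot'],s['qpos'])"
```

```text
clock: 0.43
position: [0.1535, 0.5563, 0.3363]
ee_rot: [0.002, -0.0, 1.0, 0.004]
contact_force: [-0.2, 0.8, 0.1]
width: 0.0857
gripper_force: 0.0
[0.15347612 0.55632154 0.33631513] [ 1.78689872e-03 -1.67561686e-04  9.99988741e-01  4.39270865e-03] [ 1.18104627e+00  2.35298265e-01  1.30693665e+00  3.39006872e-05
  1.58987328e+00 -3.90084374e-01]
```

```bash
python3 -m jog '[{"dx":-0.06,"dy":-0.125,"dz":0,"ax":0,"ay":0,"az":0,"grip":1},{"dx":-0.12,"dy":-0.25,"dz":0,"ax":0,"ay":0,"az":0,"grip":1},{"dx":-0.18,"dy":-0.375,"dz":0,"ax":0,"ay":0,"az":0,"grip":1},{"dx":-0.24,"dy":-0.5,"dz":0,"ax":0,"ay":0,"az":0,"grip":1},{"dx":-0.3,"dy":-0.625,"dz":0,"ax":0,"ay":0,"az":0,"grip":1}]' 
python3 -m jog '[{"dx":-0.06,"dy":-0.125,"dz":0,"ax":0,"ay":0,"az":0,"grip":1},{"dx":-0.12,"dy":-0.25,"dz":0,"ax":0,"ay":0,"az":0,"grip":1},{"dx":-0.18,"dy":-0.375,"dz":0,"ax":0,"ay":0,"az":0,"grip":1},{"dx":-0.24,"dy":-0.5,"dz":0,"ax":0,"ay":0,"az":0,"grip":1},{"dx":-0.3,"dy":-0.625,"dz":0,"ax":0,"ay":0,"az":0,"grip":1}]' 
python3 -m jog '[{"dx":-0.06,"dy":-0.125,"dz":0,"ax":0,"ay":0,"az":0,"grip":1},{"dx":-0.12,"dy":-0.25,"dz":0,"ax":0,"ay":0,"az":0,"grip":1},{"dx":-0.18,"dy":-0.375,"dz":0,"ax":0,"ay":0,"az":0,"grip":1},{"dx":-0.24,"dy":-0.5,"dz":0,"ax":0,"ay":0,"az":0,"grip":1},{"dx":-0.3,"dy":-0.625,"dz":0,"ax":0,"ay":0,"az":0,"grip":1}]' 
python3 -m jog '[{"dx":-0.06,"dy":-0.125,"dz":0,"ax":0,"ay":0,"az":0,"grip":1},{"dx":-0.12,"dy":-0.25,"dz":0,"ax":0,"ay":0,"az":0,"grip":1},{"dx":-0.18,"dy":-0.375,"dz":0,"ax":0,"ay":0,"az":0,"grip":1},{"dx":-0.24,"dy":-0.5,"dz":0,"ax":0,"ay":0,"az":0,"grip":1},{"dx":-0.3,"dy":-0.625,"dz":0,"ax":0,"ay":0,"az":0,"grip":1}]'
```

```text
clock: 0.85
position: [0.2275, 0.3961, 0.3298]
ee_rot: [-0.001, -0.0, 1.0, -0.001]
contact_force: [0.6, 0.3, 1.0]
width: 0.0856
gripper_force: 0.0
clock: 1.27
position: [0.3023, 0.24, 0.33]
ee_rot: [-0.001, 0.0, 1.0, -0.0]
contact_force: [-0.3, 0.3, 0.4]
width: 0.0856
gripper_force: 0.0
clock: 1.68
position: [0.3772, 0.0839, 0.3301]
ee_rot: [-0.001, 0.0, 1.0, 0.0]
contact_force: [0.4, -0.3, -0.9]
width: 0.0857
gripper_force: 0.0
clock: 2.1
position: [0.4523, -0.0722, 0.3299]
ee_rot: [-0.001, 0.001, 1.0, 0.001]
contact_force: [0.3, 0.6, -0.0]
width: 0.0851
gripper_force: 0.0
```

```bash
python3 -m jog '[{"dx":-0.07,"dy":-0.15,"dz":0,"ax":0,"ay":0,"az":0,"grip":1},{"dx":-0.14,"dy":-0.3,"dz":0,"ax":0,"ay":0,"az":0,"grip":1},{"dx":-0.21,"dy":-0.45,"dz":0,"ax":0,"ay":0,"az":0,"grip":1},{"dx":-0.29,"dy":-0.62,"dz":0,"ax":0,"ay":0,"az":0,"grip":1},{"dx":-0.29,"dy":-0.62,"dz":0,"ax":0,"ay":0,"az":0,"grip":1}]' 
python3 -m jog '[{"dx":0,"dy":0,"dz":0.12,"ax":0,"ay":0,"az":0,"grip":1},{"dx":0,"dy":0,"dz":0.25,"ax":0,"ay":0,"az":0,"grip":1},{"dx":0,"dy":0,"dz":0.37,"ax":0,"ay":0,"az":0,"grip":1},{"dx":0,"dy":0,"dz":0.5,"ax":0,"ay":0,"az":0,"grip":1},{"dx":0,"dy":0,"dz":0.5,"ax":0,"ay":0,"az":0,"grip":1}]'
python3 - <<'E'
from h import *
r=manip.get_image("scene");a=cv2.resize(r["img"][190:340,120:320],(800,600),interpolation=cv2.INTER_CUBIC);cv2.imwrite("pics/s2.png",a[:,:,::-1])
E
```

```text
clock: 2.52
position: [0.527, -0.2321, 0.3279]
ee_rot: [-0.001, 0.003, 1.0, -0.001]
contact_force: [0.7, 1.0, 0.0]
width: 0.085
gripper_force: 0.0
clock: 2.93
position: [0.52, -0.2226, 0.1985]
ee_rot: [-0.007, 0.0, 1.0, 0.004]
contact_force: [-1.4, 0.8, -0.6]
width: 0.0855
gripper_force: 0.0
```

View pics/s2.png

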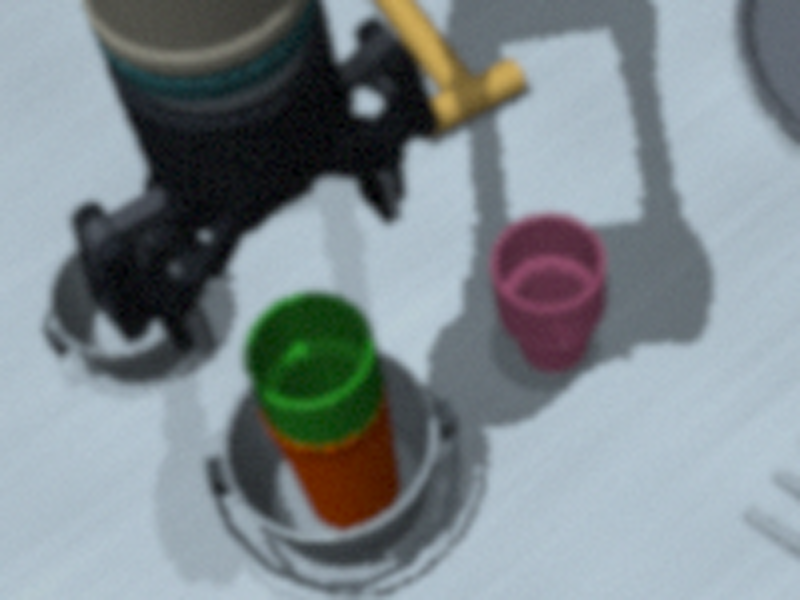

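The fingers, at crop (170,330) and (385,200), straddle the pot, whose green rim is at (312,350) and still below them. Next: descend so the tips stay above the orange rim.

```bash
python3 -m jog '[{"dx":0,"dy":-0.005,"dz":0.08,"ax":0,"ay":0,"az":0,"grip":1},{"dx":0,"dy":-0.005,"dz":0.16,"ax":0,"ay":0,"az":0,"grip":1},{"dx":0,"dy":-0.005,"dz":0.24,"ax":0,"ay":0,"az":0,"grip":1},{"dx":0,"dy":-0.005,"dz":0.33,"ax":0,"ay":0,"az":0,"grip":1},{"dx":0,"dy":-0.005,"dz":0.33,"ax":0,"ay":0,"az":0,"grip":1}]'
python3 -m jog '[{"dx":0,"dy":0,"dz":0,"ax":0,"ay":0,"az":0,"grip":1},{"dx":0,"dy":0,"dz":0,"ax":0,"ay":0,"az":0,"grip":0.6},{"dx":0,"dy":0,"dz":0,"ax":0,"ay":0,"az":0,"grip":0.5},{"dx":0,"dy":0,"dz":0,"ax":0,"ay":0,"az":0,"grip":0.4},{"dx":0,"dy":0,"dz":0,"ax":0,"ay":0,"az":0,"grip":0.35}]' 25
python3 -m jog '[{"dx":0,"dy":0,"dz":0,"ax":0,"ay":0,"az":0,"grip":0.3},{"dx":0,"dy":0,"dz":0,"ax":0,"ay":0,"az":0,"grip":0.2},{"dx":0,"dy":0,"dz":0,"ax":0,"ay":0,"az":0,"grip":0.1},{"dx":0,"dy":0,"dz":0,"ax":0,"ay":0,"az":0,"grip":0.1},{"dx":0,"dy":0,"dz":0,"ax":0,"ay":0,"az":0,"grip":0.1}]'
```

```text
clock: 3.4
position: [0.5236, -0.2259, 0.1219]
ee_rot: [-0.002, 0.0, 1.0, 0.001]
contact_force: [-0.1, 0.8, 0.3]
width: 0.0853
gripper_force: 0.0
clock: 3.82
position: [0.5261, -0.2275, 0.1256]
ee_rot: [0.001, 0.0, 1.0, -0.001]
contact_force: [0.2, 0.4, 4.7]
width: 0.0578
gripper_force: 11.5
clock: 4.23
position: [0.5261, -0.2275, 0.1257]
ee_rot: [0.002, 0.0, 1.0, -0.001]
contact_force: [-0.6, -0.1, 6.1]
width: 0.0574
gripper_force: 25.6
```

Gripped at 57.4 mm, which is the collar width. Lift slowly, then check that orange stays behind.

```bash
python3 -m jog '[{"dx":0,"dy":0,"dz":-0.02,"ax":0,"ay":0,"az":0,"grip":0.1},{"dx":0,"dy":0,"dz":-0.04,"ax":0,"ay":0,"az":0,"grip":0.1},{"dx":0,"dy":0,"dz":-0.06,"ax":0,"ay":0,"az":0,"grip":0.1},{"dx":0,"dy":0,"dz":-0.08,"ax":0,"ay":0,"az":0,"grip":0.1},{"dx":0,"dy":0,"dz":-0.08,"ax":0,"ay":0,"az":0,"grip":0.1}]'
python3 - <<'E'
from h import *
r=manip.get_image("scene");a=cv2.resize(r["img"][190:340,120:320],(800,600),interpolation=cv2.INTER_CUBIC);cv2.imwrite("pics/s3.png",a[:,:,::-1])
E
```

```text
clock: 4.65
position: [0.5257, -0.2273, 0.145]
ee_rot: [0.001, 0.0, 1.0, -0.001]
contact_force: [0.4, 0.1, -0.7]
width: 0.0573
gripper_force: 26.9
```

View pics/s3.png

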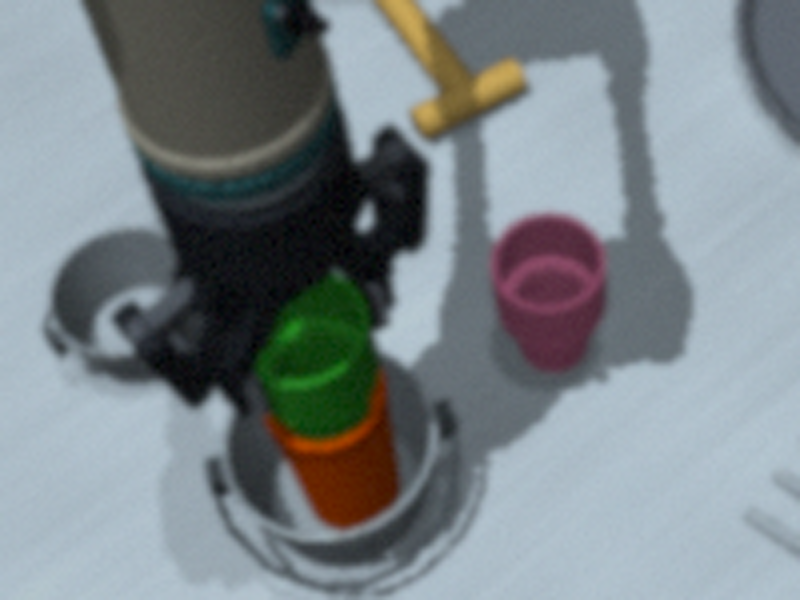

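The green collar is up about 20 mm (near rim at crop (318,385)). The orange pot has stayed in the bucket, foot still at (345,520). Lift clear.

```bash
python3 -m jog '[{"dx":0,"dy":0,"dz":-0.05,"ax":0,"ay":0,"az":0,"grip":0.1},{"dx":0,"dy":0,"dz":-0.1,"ax":0,"ay":0,"az":0,"grip":0.1},{"dx":0,"dy":0,"dz":-0.16,"ax":0,"ay":0,"az":0,"grip":0.1},{"dx":0,"dy":0,"dz":-0.22,"ax":0,"ay":0,"az":0,"grip":0.1},{"dx":0,"dy":0,"dz":-0.28,"ax":0,"ay":0,"az":0,"grip":0.1}]'
python3 -m jog '[{"dx":0,"dy":0,"dz":-0.06,"ax":0,"ay":0,"az":0,"grip":0.1},{"dx":0,"dy":0,"dz":-0.12,"ax":0,"ay":0,"az":0,"grip":0.1},{"dx":0,"dy":0,"dz":-0.18,"ax":0,"ay":0,"az":0,"grip":0.1},{"dx":0,"dy":0,"dz":-0.24,"ax":0,"ay":0,"az":0,"grip":0.1},{"dx":0,"dy":0,"dz":-0.24,"ax":0,"ay":0,"az":0,"grip":0.1}]'
python3 - <<'E'
from h import *
r=manip.get_image("scene");a=cv2.resize(r["img"][160:340,120:360],(800,600),interpolation=cv2.INTER_CUBIC);cv2.imwrite("pics/s4.png",a[:,:,::-1])
E
```

```text
clock: 5.12
position: [0.5248, -0.2268, 0.214]
ee_rot: [-0.0, 0.0, 1.0, 0.0]
contact_force: [0.0, -0.5, -0.4]
width: 0.0574
gripper_force: 27.0
clock: 5.53
position: [0.5264, -0.2277, 0.2766]
ee_rot: [0.002, 0.0, 1.0, -0.001]
contact_force: [0.8, 0.0, -0.6]
width: 0.0571
gripper_force: 27.1
```

View pics/s4.png

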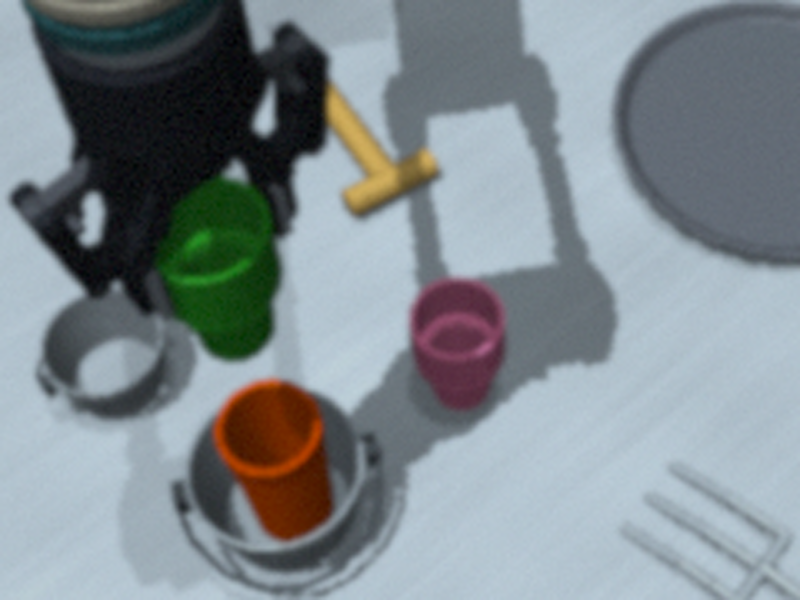

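Green is out and hangs upright at crop (222,270). Orange remains in the bucket, rim at (270,430). Carry to the far side of the saucer (+50 mm x).

```bash
python3 -m jog '[{"dx":-0.01,"dy":0.08,"dz":0,"ax":0,"ay":0,"az":0,"grip":0.1},{"dx":-0.02,"dy":0.18,"dz":0,"ax":0,"ay":0,"az":0,"grip":0.1},{"dx":-0.03,"dy":0.3,"dz":0,"ax":0,"ay":0,"az":0,"grip":0.1},{"dx":-0.04,"dy":0.42,"dz":0,"ax":0,"ay":0,"az":0,"grip":0.1},{"dx":-0.05,"dy":0.54,"dz":0,"ax":0,"ay":0,"az":0,"grip":0.1}]'
python3 -m jog '[{"dx":-0.02,"dy":0.12,"dz":0,"ax":0,"ay":0,"az":0,"grip":0.1},{"dx":-0.03,"dy":0.24,"dz":0,"ax":0,"ay":0,"az":0,"grip":0.1},{"dx":-0.05,"dy":0.36,"dz":0,"ax":0,"ay":0,"az":0,"grip":0.1},{"dx":-0.06,"dy":0.48,"dz":0,"ax":0,"ay":0,"az":0,"grip":0.1},{"dx":-0.07,"dy":0.6,"dz":0,"ax":0,"ay":0,"az":0,"grip":0.1}]'
python3 -m jog '[{"dx":-0.02,"dy":0.12,"dz":0,"ax":0,"ay":0,"az":0,"grip":0.1},{"dx":-0.03,"dy":0.24,"dz":0,"ax":0,"ay":0,"az":0,"grip":0.1},{"dx":-0.05,"dy":0.36,"dz":0,"ax":0,"ay":0,"az":0,"grip":0.1},{"dx":-0.06,"dy":0.48,"dz":0,"ax":0,"ay":0,"az":0,"grip":0.1},{"dx":-0.07,"dy":0.58,"dz":0,"ax":0,"ay":0,"az":0,"grip":0.1}]'
python3 -m jog '[{"dx":0,"dy":0,"dz":0.08,"ax":0,"ay":0,"az":0,"grip":0.1},{"dx":0,"dy":0,"dz":0.18,"ax":0,"ay":0,"az":0,"grip":0.1},{"dx":0,"dy":0,"dz":0.28,"ax":0,"ay":0,"az":0,"grip":0.1},{"dx":0,"dy":0,"dz":0.38,"ax":0,"ay":0,"az":0,"grip":0.1},{"dx":0,"dy":0,"dz":0.44,"ax":0,"ay":0,"az":0,"grip":0.1}]'
python3 -m jog '[{"dx":0,"dy":0,"dz":0.05,"ax":0,"ay":0,"az":0,"grip":0.1},{"dx":0,"dy":0,"dz":0.1,"ax":0,"ay":0,"az":0,"grip":0.1},{"dx":0,"dy":0,"dz":0.14,"ax":0,"ay":0,"az":0,"grip":0.1},{"dx":0,"dy":0,"dz":0.18,"ax":0,"ay":0,"az":0,"grip":0.1},{"dx":0,"dy":0,"dz":0.18,"ax":0,"ay":0,"az":0,"grip":0.1}]'
python3 - <<'E'
from h import *
r=manip.get_image("scene");a=cv2.resize(r["img"][90:270,240:480],(800,600),interpolation=cv2.INTER_CUBIC);cv2.imwrite("pics/s5.png",a[:,:,::-1])
E
```

```text
clock: 6.0
position: [0.5368, -0.0906, 0.272]
ee_rot: [-0.001, 0.0, 1.0, 0.001]
contact_force: [0.3, 0.2, -0.1]
width: 0.0576
gripper_force: 27.1
clock: 6.42
position: [0.5543, 0.0595, 0.2721]
ee_rot: [-0.001, 0.0, 1.0, 0.0]
contact_force: [-0.6, -0.3, -1.3]
width: 0.0574
gripper_force: 27.1
clock: 6.83
position: [0.5718, 0.2051, 0.2719]
ee_rot: [-0.001, -0.0, 1.0, 0.0]
contact_force: [0.3, -0.4, -0.6]
width: 0.0576
gripper_force: 27.1
clock: 7.25
position: [0.57, 0.2026, 0.1592]
ee_rot: [-0.003, -0.0, 1.0, -0.001]
contact_force: [-0.2, -0.5, -1.2]
width: 0.0575
gripper_force: 27.1
clock: 7.67
position: [0.5708, 0.2026, 0.1159]
ee_rot: [-0.003, 0.0, 1.0, -0.001]
contact_force: [-0.9, 0.2, -1.4]
width: 0.0574
gripper_force: 27.1
```

View pics/s5.png

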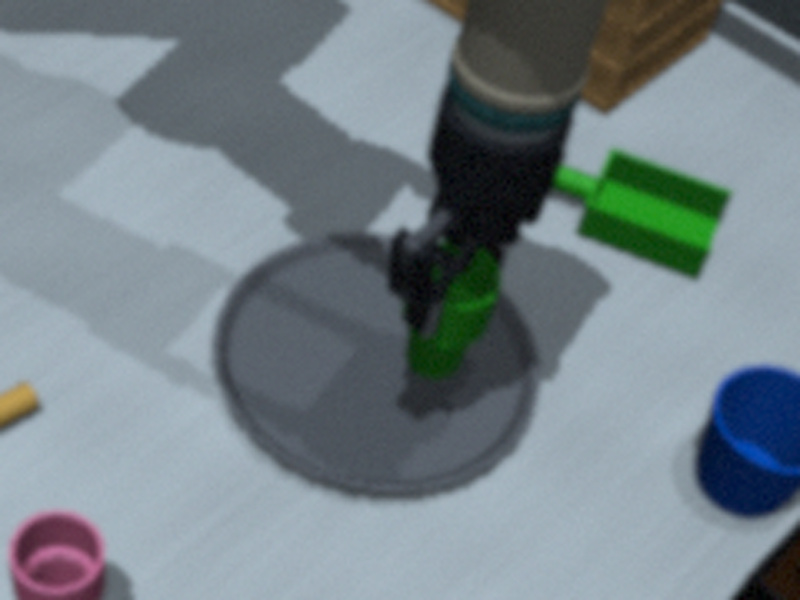

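The green pot is held upright over the far part of the saucer, foot at crop (435,375). Lower gently until contact.

```bash
python3 -m jog '[{"dx":0,"dy":0,"dz":0.04,"ax":0,"ay":0,"az":0,"grip":0.1},{"dx":0,"dy":0,"dz":0.08,"ax":0,"ay":0,"az":0,"grip":0.1},{"dx":0,"dy":0,"dz":0.12,"ax":0,"ay":0,"az":0,"grip":0.1},{"dx":0,"dy":0,"dz":0.16,"ax":0,"ay":0,"az":0,"grip":0.1},{"dx":0,"dy":0,"dz":0.16,"ax":0,"ay":0,"az":0,"grip":0.1}]'
python3 -m jog '[{"dx":0,"dy":0,"dz":0.01,"ax":0,"ay":0,"az":0,"grip":0.1},{"dx":0,"dy":0,"dz":0.02,"ax":0,"ay":0,"az":0,"grip":0.1},{"dx":0,"dy":0,"dz":0.03,"ax":0,"ay":0,"az":0,"grip":0.1},{"dx":0,"dy":0,"dz":0.03,"ax":0,"ay":0,"az":0,"grip":0.1}]'
python3 -m jog '[{"dx":0,"dy":0,"dz":0.01,"ax":0,"ay":0,"az":0,"grip":0.1},{"dx":0,"dy":0,"dz":0.01,"ax":0,"ay":0,"az":0,"grip":0.1}]'
```

```text
clock: 8.13
position: [0.5709, 0.2026, 0.0762]
ee_rot: [-0.002, 0.0, 1.0, -0.0]
contact_force: [-0.6, 0.3, -1.1]
width: 0.0573
gripper_force: 27.1
clock: 8.47
position: [0.5726, 0.203, 0.0711]
ee_rot: [-0.0, 0.0, 1.0, 0.0]
contact_force: [-0.4, 0.1, -0.9]
width: 0.0573
gripper_force: 27.1
clock: 8.63
position: [0.5726, 0.203, 0.0687]
ee_rot: [-0.0, 0.0, 1.0, 0.0]
contact_force: [-0.5, 1.4, -0.5]
width: 0.0574
gripper_force: 27.1
```

```bash
python3 -m jog '[{"dx":0,"dy":0,"dz":0.008,"ax":0,"ay":0,"az":0,"grip":0.1},{"dx":0,"dy":0,"dz":0.008,"ax":0,"ay":0,"az":0,"grip":0.1}]'
python3 -m jog '[{"dx":0,"dy":0,"dz":0.006,"ax":0,"ay":0,"az":0,"grip":0.1},{"dx":0,"dy":0,"dz":0.006,"ax":0,"ay":0,"az":0,"grip":0.1}]'
```

```text
clock: 8.8
position: [0.5725, 0.203, 0.0666]
ee_rot: [-0.0, 0.0, 1.0, -0.0]
contact_force: [-0.3, 0.5, -1.0]
width: 0.0575
gripper_force: 27.1
clock: 8.97
position: [0.5726, 0.203, 0.0651]
ee_rot: [-0.0, 0.0, 1.0, 0.0]
contact_force: [-0.2, -0.1, -0.4]
width: 0.0567
gripper_force: 27.1
```

```bash
python3 -m jog '[{"dx":0,"dy":0,"dz":0.006,"ax":0,"ay":0,"az":0,"grip":0.1},{"dx":0,"dy":0,"dz":0.006,"ax":0,"ay":0,"az":0,"grip":0.1}]'
python3 -m jog '[{"dx":0,"dy":0,"dz":0.006,"ax":0,"ay":0,"az":0,"grip":0.1},{"dx":0,"dy":0,"dz":0.006,"ax":0,"ay":0,"az":0,"grip":0.1}]'
```

```text
clock: 9.13
position: [0.5729, 0.2031, 0.0647]
ee_rot: [0.0, 0.0, 1.0, 0.0]
contact_force: [-2.2, -0.1, 4.2]
width: 0.057
gripper_force: 27.5
clock: 9.3
position: [0.573, 0.203, 0.0647]
ee_rot: [0.001, 0.0, 1.0, 0.0]
contact_force: [-2.9, -1.0, 11.9]
width: 0.0576
gripper_force: 28.0
```

Contact. Ease off, open, rise, and look.

```bash
python3 -m jog '[{"dx":0,"dy":0,"dz":-0.008,"ax":0,"ay":0,"az":0,"grip":0.1},{"dx":0,"dy":0,"dz":-0.008,"ax":0,"ay":0,"az":0,"grip":0.4},{"dx":0,"dy":0,"dz":-0.008,"ax":0,"ay":0,"az":0,"grip":0.6},{"dx":0,"dy":0,"dz":-0.008,"ax":0,"ay":0,"az":0,"grip":1},{"dx":0,"dy":0,"dz":-0.008,"ax":0,"ay":0,"az":0,"grip":1}]'
python3 -m jog '[{"dx":0,"dy":0,"dz":0,"ax":0,"ay":0,"az":0,"grip":1},{"dx":0,"dy":0,"dz":0,"ax":0,"ay":0,"az":0,"grip":1},{"dx":0,"dy":0,"dz":0,"ax":0,"ay":0,"az":0,"grip":1}]'
python3 -m jog '[{"dx":0,"dy":0,"dz":-0.08,"ax":0,"ay":0,"az":0,"grip":1},{"dx":0,"dy":0,"dz":-0.2,"ax":0,"ay":0,"az":0,"grip":1},{"dx":0,"dy":0,"dz":-0.35,"ax":0,"ay":0,"az":0,"grip":1},{"dx":0,"dy":0,"dz":-0.5,"ax":0,"ay":0,"az":0,"grip":1},{"dx":0,"dy":0,"dz":-0.6,"ax":0,"ay":0,"az":0,"grip":1}]'
python3 -m jog '[{"dx":0.04,"dy":-0.12,"dz":0,"ax":0,"ay":0,"az":0,"grip":1},{"dx":0.08,"dy":-0.25,"dz":0,"ax":0,"ay":0,"az":0,"grip":1},{"dx":0.12,"dy":-0.38,"dz":0,"ax":0,"ay":0,"az":0,"grip":1},{"dx":0.16,"dy":-0.5,"dz":0,"ax":0,"ay":0,"az":0,"grip":1},{"dx":0.2,"dy":-0.6,"dz":0,"ax":0,"ay":0,"az":0,"grip":1}]'
python3 - <<'E'
from h import *;import pickle
d={n:manip.get_image(n) for n in("scene","top")};pickle.dump(d,open("im1.pkl","wb"))
cv2.imwrite("pics/s6.png",np.hstack([cv2.resize(d[n]["img"],(400,300),interpolation=cv2.INTER_AREA) for n in d])[:,:,::-1])
t=d["top"];g=cv2.inRange(hsv(t),(45,90,30),(80,255,255));c=big(g,(125,130,255,262));print("green rim",circ(t,cv2.convexHull(c),.097),cv2.boundingRect(c))
o=cv2.inRange(hsv(t),(0,110,25),(18,255,255));c=big(o,(370,140,450,230));print("orange rim",cv2.minEnclosingCircle(c),cv2.boundingRect(c))
s=d["scene"];o=cv2.inRange(hsv(s),(0,110,25),(18,255,255));c=big(o,(160,240,240,330));print(cv2.boundingRect(c))
E
```

```text
clock: 9.72
position: [0.5725, 0.203, 0.0639]
ee_rot: [-0.0, 0.0, 1.0, -0.0]
contact_force: [-0.2, 0.2, 0.1]
width: 0.0857
gripper_force: 0.0
clock: 9.97
position: [0.5726, 0.203, 0.0641]
ee_rot: [-0.0, 0.0, 1.0, 0.0]
contact_force: [-0.3, -0.1, -0.2]
width: 0.0856
gripper_force: 0.0
clock: 10.38
position: [0.5737, 0.2034, 0.2181]
ee_rot: [0.002, 0.0, 1.0, 0.001]
contact_force: [-0.3, 0.7, -0.0]
width: 0.0855
gripper_force: 0.0
clock: 10.8
position: [0.5218, 0.0513, 0.2144]
ee_rot: [0.0, 0.0, 1.0, -0.0]
contact_force: [0.6, -0.6, -0.8]
width: 0.0853
gripper_force: 0.0
green rim (array([0.56461648, 0.19945838]), np.float64(0.02703022382410508)) (164, 165, 31, 18)
orange rim ((405.35107421875, 185.58511352539062), 20.723134994506836) (386, 167, 40, 34)
(184, 274, 35, 48)
```

View pics/s6.png

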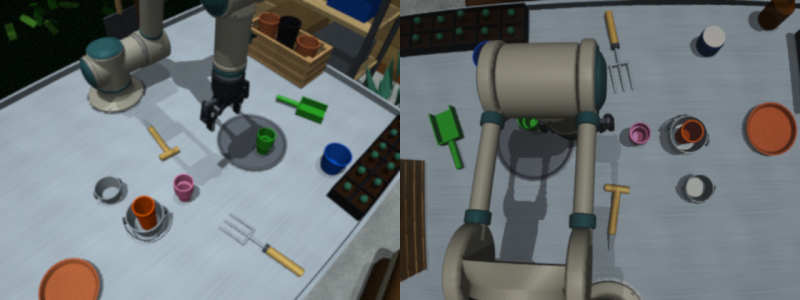

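Left half: green stands upright on the saucer at (264,141), with the orange pot alone in the bucket at (145,211). Now locate orange.

Run:
```python
from h import *;import pickle
d=pickle.load(open("im1.pkl","rb"));th=np.linspace(0,6.28,40)
for x,y in((.525,-.2275),(.523,-.229),(.523,-.2275)):
  for r in d.values():
    P=np.array([proj(r,(x+R*np.cos(a),y+R*np.sin(a),z)) for a in th for R,z in((.029,.116),)]);print(x,y,P.min(0).round(1),P.max(0).round(1))
```

```text
0.525 -0.2275 [185.2 273.1] [217.1 301.9]
0.525 -0.2275 [392.9 167.8] [424.2 199.2]
0.523 -0.229 [183.9 272.9] [215.7 301.7]
0.523 -0.229 [393.8 168.9] [425.  200.3]
0.523 -0.2275 [184.6 272.4] [216.4 301.2]
0.523 -0.2275 [392.9 168.9] [424.2 200.3]
```

```bash
python3 -m jog '[{"dx":-0.01,"dy":-0.12,"dz":0,"ax":0,"ay":0,"az":0,"grip":1},{"dx":-0.01,"dy":-0.24,"dz":0,"ax":0,"ay":0,"az":0,"grip":1},{"dx":-0.01,"dy":-0.36,"dz":0,"ax":0,"ay":0,"az":0,"grip":1},{"dx":-0.01,"dy":-0.48,"dz":0,"ax":0,"ay":0,"az":0,"grip":1},{"dx":-0.01,"dy":-0.6,"dz":0,"ax":0,"ay":0,"az":0,"grip":1}]'
python3 -m jog '[{"dx":0,"dy":-0.12,"dz":0,"ax":0,"ay":0,"az":0,"grip":1},{"dx":0,"dy":-0.25,"dz":0,"ax":0,"ay":0,"az":0,"grip":1},{"dx":0,"dy":-0.4,"dz":0,"ax":0,"ay":0,"az":0,"grip":1},{"dx":0,"dy":-0.5,"dz":0,"ax":0,"ay":0,"az":0,"grip":1},{"dx":0,"dy":-0.526,"dz":0,"ax":0,"ay":0,"az":0,"grip":1}]'
python3 -m jog '[{"dx":0,"dy":0,"dz":0,"ax":0,"ay":0,"az":0,"grip":1},{"dx":0,"dy":0,"dz":0.08,"ax":0,"ay":0,"az":0,"grip":1},{"dx":0,"dy":0,"dz":0.16,"ax":0,"ay":0,"az":0,"grip":1},{"dx":0,"dy":0,"dz":0.24,"ax":0,"ay":0,"az":0,"grip":1},{"dx":0,"dy":0,"dz":0.32,"ax":0,"ay":0,"az":0,"grip":1}]'
python3 -m jog '[{"dx":0,"dy":0,"dz":0.07,"ax":0,"ay":0,"az":0,"grip":1},{"dx":0,"dy":0,"dz":0.13,"ax":0,"ay":0,"az":0,"grip":1},{"dx":0,"dy":0,"dz":0.18,"ax":0,"ay":0,"az":0,"grip":1},{"dx":0,"dy":0,"dz":0.216,"ax":0,"ay":0,"az":0,"grip":1},{"dx":0,"dy":0,"dz":0.216,"ax":0,"ay":0,"az":0,"grip":1}]'
python3 -m jog '[{"dx":0,"dy":0,"dz":0,"ax":0,"ay":0,"az":0,"grip":1},{"dx":0,"dy":0,"dz":0,"ax":0,"ay":0,"az":0,"grip":0.6},{"dx":0,"dy":0,"dz":0,"ax":0,"ay":0,"az":0,"grip":0.5},{"dx":0,"dy":0,"dz":0,"ax":0,"ay":0,"az":0,"grip":0.4},{"dx":0,"dy":0,"dz":0,"ax":0,"ay":0,"az":0,"grip":0.35}]' 30
python3 -m jog '[{"dx":0,"dy":0,"dz":0,"ax":0,"ay":0,"az":0,"grip":0.3},{"dx":0,"dy":0,"dz":0,"ax":0,"ay":0,"az":0,"grip":0.2},{"dx":0,"dy":0,"dz":0,"ax":0,"ay":0,"az":0,"grip":0.1},{"dx":0,"dy":0,"dz":0,"ax":0,"ay":0,"az":0,"grip":0},{"dx":0,"dy":0,"dz":0,"ax":0,"ay":0,"az":0,"grip":0}]'
```

```text
clock: 11.32
position: [0.5256, -0.0975, 0.2143]
ee_rot: [0.0, -0.0, 1.0, 0.0]
contact_force: [0.7, -0.5, 0.5]
width: 0.0854
gripper_force: 0.0
clock: 11.73
position: [0.5259, -0.2322, 0.214]
ee_rot: [0.0, 0.002, 1.0, -0.001]
contact_force: [0.2, 0.3, 1.0]
width: 0.0854
gripper_force: 0.0
clock: 12.15
position: [0.5254, -0.226, 0.1337]
ee_rot: [0.0, -0.001, 1.0, 0.001]
contact_force: [-0.1, -0.1, 0.6]
width: 0.0853
gripper_force: 0.0
clock: 12.57
position: [0.5241, -0.2259, 0.0785]
ee_rot: [-0.002, -0.001, 1.0, 0.001]
contact_force: [-0.5, 0.4, -0.5]
width: 0.0854
gripper_force: 0.0
clock: 12.98
position: [0.5254, -0.2286, 0.081]
ee_rot: [0.001, 0.0, 1.0, -0.0]
contact_force: [-0.1, 0.1, -0.2]
width: 0.0579
gripper_force: 0.2
clock: 13.4
position: [0.5257, -0.2286, 0.0813]
ee_rot: [0.001, 0.0, 1.0, -0.0]
contact_force: [0.2, 1.2, 6.0]
width: 0.0563
gripper_force: 30.8
```

```bash
python3 -m jog '[{"dx":0,"dy":0,"dz":-0.02,"ax":0,"ay":0,"az":0,"grip":0},{"dx":0,"dy":0,"dz":-0.05,"ax":0,"ay":0,"az":0,"grip":0},{"dx":0,"dy":0,"dz":-0.1,"ax":0,"ay":0,"az":0,"grip":0},{"dx":0,"dy":0,"dz":-0.16,"ax":0,"ay":0,"az":0,"grip":0},{"dx":0,"dy":0,"dz":-0.22,"ax":0,"ay":0,"az":0,"grip":0}]'
python3 -m jog '[{"dx":0,"dy":0,"dz":-0.08,"ax":0,"ay":0,"az":0,"grip":0},{"dx":0,"dy":0,"dz":-0.18,"ax":0,"ay":0,"az":0,"grip":0},{"dx":0,"dy":0,"dz":-0.28,"ax":0,"ay":0,"az":0,"grip":0},{"dx":0,"dy":0,"dz":-0.38,"ax":0,"ay":0,"az":0,"grip":0},{"dx":0,"dy":0,"dz":-0.42,"ax":0,"ay":0,"az":0,"grip":0}]'
python3 - <<'E'
from h import *
r=manip.get_image("scene");a=cv2.resize(r["img"][160:340,120:360],(800,600),interpolation=cv2.INTER_CUBIC);cv2.imwrite("pics/s7.png",a[:,:,::-1])
E
```

```text
clock: 13.82
position: [0.5246, -0.2284, 0.1357]
ee_rot: [-0.001, 0.0, 1.0, 0.0]
contact_force: [-0.1, 0.6, -2.1]
width: 0.0559
gripper_force: 32.1
clock: 14.23
position: [0.5263, -0.2294, 0.2442]
ee_rot: [0.003, 0.0, 1.0, -0.002]
contact_force: [0.3, -0.9, -0.7]
width: 0.0557
gripper_force: 32.1
```

View pics/s7.png

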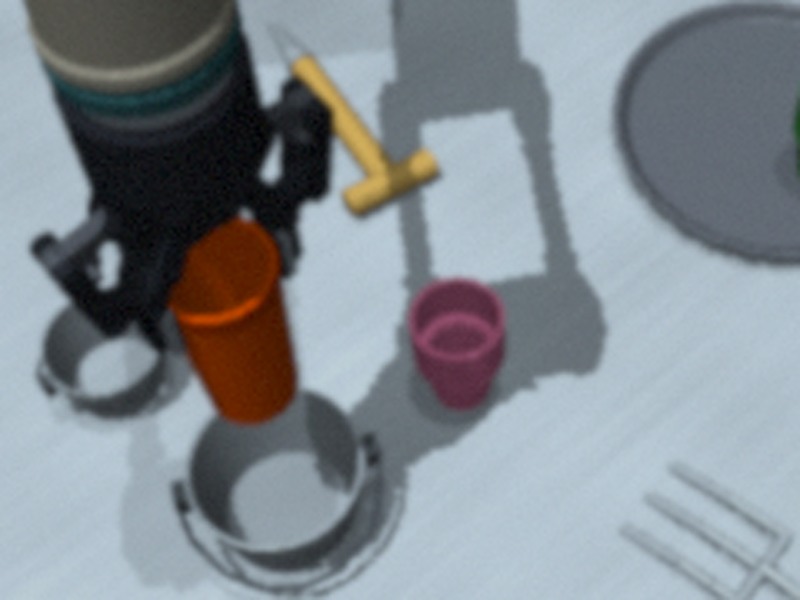

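The orange pot is clear (foot at crop (255,410)) and the bucket is undisturbed. Carry it to the near side of the saucer.

```bash
python3 -m jog '[{"dx":0.01,"dy":0.08,"dz":0,"ax":0,"ay":0,"az":0,"grip":0},{"dx":0.03,"dy":0.18,"dz":0,"ax":0,"ay":0,"az":0,"grip":0},{"dx":0.05,"dy":0.3,"dz":0,"ax":0,"ay":0,"az":0,"grip":0},{"dx":0.06,"dy":0.42,"dz":0,"ax":0,"ay":0,"az":0,"grip":0},{"dx":0.07,"dy":0.54,"dz":0,"ax":0,"ay":0,"az":0,"grip":0}]'
python3 -m jog '[{"dx":0.02,"dy":0.12,"dz":0,"ax":0,"ay":0,"az":0,"grip":0},{"dx":0.03,"dy":0.24,"dz":0,"ax":0,"ay":0,"az":0,"grip":0},{"dx":0.05,"dy":0.36,"dz":0,"ax":0,"ay":0,"az":0,"grip":0},{"dx":0.06,"dy":0.48,"dz":0,"ax":0,"ay":0,"az":0,"grip":0},{"dx":0.07,"dy":0.6,"dz":0,"ax":0,"ay":0,"az":0,"grip":0}]'
python3 -m jog '[{"dx":0.02,"dy":0.12,"dz":0,"ax":0,"ay":0,"az":0,"grip":0},{"dx":0.03,"dy":0.24,"dz":0,"ax":0,"ay":0,"az":0,"grip":0},{"dx":0.05,"dy":0.36,"dz":0,"ax":0,"ay":0,"az":0,"grip":0},{"dx":0.06,"dy":0.48,"dz":0,"ax":0,"ay":0,"az":0,"grip":0},{"dx":0.07,"dy":0.59,"dz":0,"ax":0,"ay":0,"az":0,"grip":0}]'
python3 -m jog '[{"dx":0,"dy":0,"dz":0.06,"ax":0,"ay":0,"az":0,"grip":0},{"dx":0,"dy":0,"dz":0.13,"ax":0,"ay":0,"az":0,"grip":0},{"dx":0,"dy":0,"dz":0.2,"ax":0,"ay":0,"az":0,"grip":0},{"dx":0,"dy":0,"dz":0.27,"ax":0,"ay":0,"az":0,"grip":0},{"dx":0,"dy":0,"dz":0.33,"ax":0,"ay":0,"az":0,"grip":0}]'
python3 -m jog '[{"dx":0,"dy":0,"dz":0.06,"ax":0,"ay":0,"az":0,"grip":0},{"dx":0,"dy":0,"dz":0.12,"ax":0,"ay":0,"az":0,"grip":0},{"dx":0,"dy":0,"dz":0.17,"ax":0,"ay":0,"az":0,"grip":0},{"dx":0,"dy":0,"dz":0.22,"ax":0,"ay":0,"az":0,"grip":0},{"dx":0,"dy":0,"dz":0.22,"ax":0,"ay":0,"az":0,"grip":0}]'
python3 -m jog '[{"dx":0,"dy":0,"dz":0.01,"ax":0,"ay":0,"az":0,"grip":0},{"dx":0,"dy":0,"dz":0.02,"ax":0,"ay":0,"az":0,"grip":0},{"dx":0,"dy":0,"dz":0.03,"ax":0,"ay":0,"az":0,"grip":0},{"dx":0,"dy":0,"dz":0.03,"ax":0,"ay":0,"az":0,"grip":0}]'
python3 - <<'E'
from h import *
r=manip.get_image("scene");a=cv2.resize(r["img"][90:270,240:480],(800,600),interpolation=cv2.INTER_CUBIC);cv2.imwrite("pics/s8.png",a[:,:,::-1])
E
```

```text
clock: 14.7
position: [0.5063, -0.0921, 0.2386]
ee_rot: [-0.001, 0.001, 1.0, 0.001]
contact_force: [0.5, 0.8, -0.9]
width: 0.056
gripper_force: 32.3
clock: 15.12
position: [0.4887, 0.0579, 0.2388]
ee_rot: [-0.001, 0.0, 1.0, 0.0]
contact_force: [0.5, -0.2, -1.5]
width: 0.0559
gripper_force: 32.3
clock: 15.53
position: [0.4713, 0.2055, 0.2388]
ee_rot: [-0.001, -0.0, 1.0, -0.0]
contact_force: [0.8, -0.2, -0.8]
width: 0.0557
gripper_force: 32.3
clock: 15.95
position: [0.4711, 0.2038, 0.1552]
ee_rot: [-0.002, -0.0, 1.0, -0.001]
contact_force: [-0.4, -0.6, -1.8]
width: 0.0558
gripper_force: 32.5
clock: 16.37
position: [0.4697, 0.2031, 0.0993]
ee_rot: [-0.004, 0.0, 1.0, -0.001]
contact_force: [0.0, 0.3, -0.9]
width: 0.0557
gripper_force: 32.5
clock: 16.7
position: [0.4727, 0.2041, 0.0953]
ee_rot: [0.0, 0.0, 1.0, 0.0]
contact_force: [-0.3, 0.8, -0.8]
width: 0.056
gripper_force: 32.5
```

View pics/s8.png

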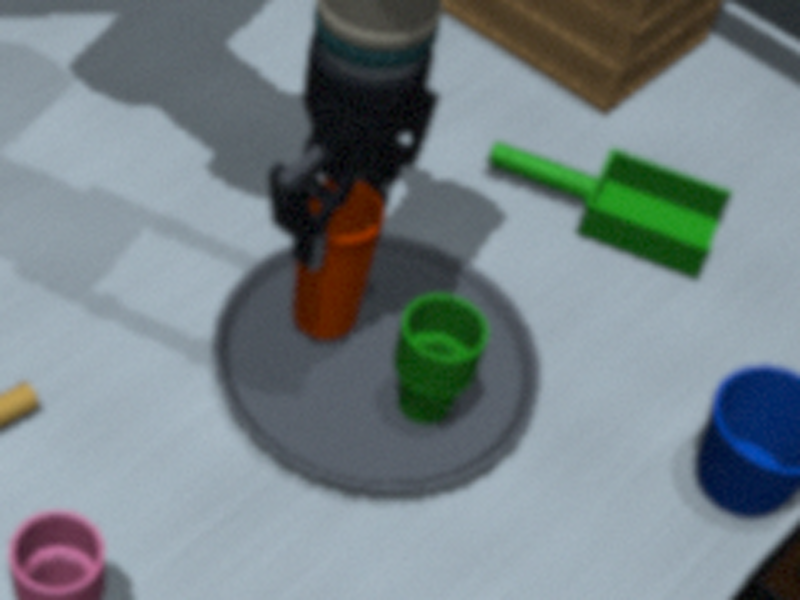

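The orange pot is upright over the saucer's near side (foot at crop (325,330)), clear of green at (440,355). Creep down to contact.

```bash
python3 -m jog '[{"dx":0,"dy":0,"dz":0.01,"ax":0,"ay":0,"az":0,"grip":0},{"dx":0,"dy":0,"dz":0.02,"ax":0,"ay":0,"az":0,"grip":0},{"dx":0,"dy":0,"dz":0.024,"ax":0,"ay":0,"az":0,"grip":0},{"dx":0,"dy":0,"dz":0.024,"ax":0,"ay":0,"az":0,"grip":0}]'
python3 -m jog '[{"dx":0,"dy":0,"dz":0.006,"ax":0,"ay":0,"az":0,"grip":0},{"dx":0,"dy":0,"dz":0.006,"ax":0,"ay":0,"az":0,"grip":0}]'
python3 -m jog '[{"dx":0,"dy":0,"dz":0.006,"ax":0,"ay":0,"az":0,"grip":0},{"dx":0,"dy":0,"dz":0.006,"ax":0,"ay":0,"az":0,"grip":0}]'
```

```text
clock: 17.08
position: [0.4724, 0.204, 0.089]
ee_rot: [-0.0, 0.0, 1.0, -0.0]
contact_force: [0.1, -0.8, -2.0]
width: 0.0563
gripper_force: 32.5
clock: 17.25
position: [0.4726, 0.2041, 0.0876]
ee_rot: [-0.0, 0.0, 1.0, 0.0]
contact_force: [0.0, -0.4, -0.9]
width: 0.0559
gripper_force: 32.5
clock: 17.42
position: [0.4732, 0.2041, 0.0873]
ee_rot: [0.001, 0.0, 1.0, 0.0]
contact_force: [-1.4, -0.3, 5.4]
width: 0.056
gripper_force: 32.8
```

```bash
python3 -m jog '[{"dx":0,"dy":0,"dz":-0.002,"ax":0,"ay":0,"az":0,"grip":0},{"dx":0,"dy":0,"dz":-0.002,"ax":0,"ay":0,"az":0,"grip":0.4},{"dx":0,"dy":0,"dz":-0.002,"ax":0,"ay":0,"az":0,"grip":0.6},{"dx":0,"dy":0,"dz":-0.002,"ax":0,"ay":0,"az":0,"grip":1},{"dx":0,"dy":0,"dz":-0.002,"ax":0,"ay":0,"az":0,"grip":1}]'
python3 -m jog '[{"dx":0,"dy":0,"dz":-0.06,"ax":0,"ay":0,"az":0,"grip":1},{"dx":0,"dy":0,"dz":-0.16,"ax":0,"ay":0,"az":0,"grip":1},{"dx":0,"dy":0,"dz":-0.28,"ax":0,"ay":0,"az":0,"grip":1},{"dx":0,"dy":0,"dz":-0.4,"ax":0,"ay":0,"az":0,"grip":1},{"dx":0,"dy":0,"dz":-0.5,"ax":0,"ay":0,"az":0,"grip":1}]'
python3 -m jog '[{"dx":0.12,"dy":-0.06,"dz":-0.04,"ax":0,"ay":0,"az":0,"grip":1},{"dx":0.24,"dy":-0.14,"dz":-0.08,"ax":0,"ay":0,"az":0,"grip":1},{"dx":0.3,"dy":-0.2,"dz":-0.1,"ax":0,"ay":0,"az":0,"grip":1},{"dx":0.3,"dy":-0.2,"dz":-0.1,"ax":0,"ay":0,"az":0,"grip":1},{"dx":0.3,"dy":-0.2,"dz":-0.1,"ax":0,"ay":0,"az":0,"grip":1}]'
python3 - <<'E'
from h import *
r=manip.get_image("scene");cv2.imwrite("pics/s9.png",r["img"][:,:,::-1])
E
```

```text
clock: 17.83
position: [0.4727, 0.2041, 0.0867]
ee_rot: [0.0, 0.0, 1.0, 0.0]
contact_force: [0.8, 0.7, -0.3]
width: 0.085
gripper_force: 0.0
clock: 18.25
position: [0.4729, 0.2042, 0.2137]
ee_rot: [0.001, 0.0, 1.0, 0.0]
contact_force: [1.0, 1.3, -0.1]
width: 0.0853
gripper_force: 0.0
clock: 18.67
position: [0.3974, 0.1538, 0.2374]
ee_rot: [0.001, 0.001, 1.0, 0.0]
contact_force: [0.5, -0.4, 0.4]
width: 0.0857
gripper_force: 0.0
```

View pics/s9.png

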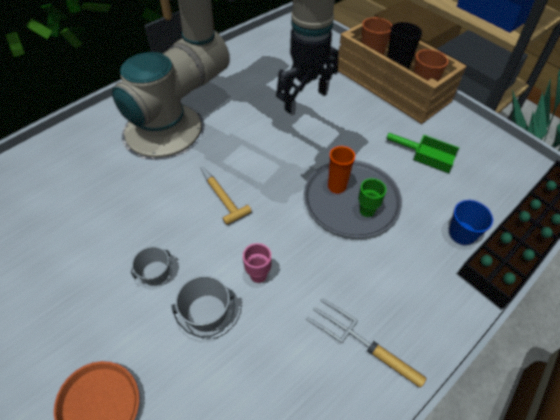

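Orange (340,170) and green (372,197) both stand upright on the grey saucer. The bucket is where it began at (204,304), and the gripper is clear.

```bash
python3 -c "
from rig import manip
print(manip.sign_off())"
```

```text
the job is handed in; nothing more can be done
None
```

Both pots were taken out in order, green first, and stand upright and let go, side by side on the grey saucer; the bucket is where it began, and the job was handed in at about 19 s with no verdict returned.

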